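# Load a sensor module into a sprung test nest

### The arm

A 7-joint arm with a two-finger parallel gripper is mounted at the origin on a cart in front of the work surface, level with it; the furniture and walls round the work are solid. World frame = base frame: x ahead of the robot, y to its left, z up, the work surface at z = 0. Lengths are in m, angles in rad, forces in N, time in s.
With the tool pointing down it reaches from about 0.425 to 0.875 m from the base axis. Payload 8.4 kg.
Tool frame: the origin (TCP) lies at the very end of the fingers, on their centre line; the grasp point (between the pads) lies 19 mm behind it; x points along the fingers, y is the direction in which the jaws open and shut, and the axes are right-handed (so a half turn about x gives the same grasp; the last joint's range is limited). The gripper opens to 85 mm and grips with 20 to 120 N. Pads are 22 mm wide; open, the fingers measure 114 mm over their backs; the gripper's body (76 mm by 85 mm) begins 54 mm behind the grasp point. The pads swing forward as they close: fully open they stand 13 mm farther back than shut.
Start: joints at [-1.341, 0.333, 0.04, 1.465, -0.013, 1.343, -0.059], TCP at [0.21, 0.615, 0.231] pointing down, gripper open.
Joint ranges: [-2.58, 2.58], [-0.38, 2.09], [-1.3, 1.39], [0.25, 2.4], [-1.5, 4.64], [0.08, 2.09], [-2.65, 2.65]. Speed limits (rad/s): [2.22, 2.22, 2.79, 2.79, 3.14, 3.14, 3.14].

### API

Orientations are given as a rotation vector (axis times angle).
In Python, from rig import status, camera, get_calibration, ctrl gives the robot as it stands.
- The arm moves only by the tool carry_out, never from a script. Its argument "deltas" is one flat list of numbers, 5 for each row, row after row: the shift along the tool's x, y, z in m, then the turn about the tool's x in degrees, then the closure, from 0 (fully open) to 1 (shut). A call has 1 to 5 rows; each row shifts and turns the pose as measured when the row begins, along the tool's axes as they then stand; what a row does not reach is not made up. A row lasts 1/10 s, in which the tool goes at most 50 mm and 8.59 degrees, less where a joint would pass 70% of its speed; a pose out of reach is approached as far as the arm can. A call with a gripper value outside its range is refused whole. The fingers move at their own pace and stop on an object; the grip force is fixed at half the most. Time passes only in rows, so rows that do not move let the fingers close. It gives the time, the measured TCP pose, the force and the opening at its end, in the units of the state.
- status.sense(): the state, without advancing time (a new reading comes with each control period).
- camera(name): name is "scene" or "top"; returns (picture, depth): 420x560x3 uint8, red, green, blue; 420x560 float32, m along the optical axis (not along the pixel's ray), 0 where there is no reading.
- get_calibration(name): a dict with "K" (3x3 intrinsics, pixels), "pose" (4x4, takes a point from camera to world coordinates). Camera axes: x right, y down, z forward; pixel columns grow to the right and rows downward; lengths in m; the calibration is good to about 2 mm. A picture is of the moment at which its call begins. get_calibration takes no time and is no camera call.
- ctrl.finish_job(): hands the job in, once; it reports no verdict.
The state is a dict: "time_s": time; "qpos": joint angles; "joint_vel": joint speeds; "tau": joint torques, N m; "tool_pos": TCP position; "orientation": TCP orientation; "contact_force": force on the tool from outside, world axes, zero at the start; "moment": the same for the moment, N m; "width": finger opening in m.
Only numpy, scipy, OpenCV 4.12 (cv2) and the standard library are available. Lean on these libraries where they do the work, as an engineer would, in place of code of your own. Each camera call takes 0.05 s, during which the arm holds its last target. There are 200 camera calls.

### The job

Load the loose stepped aluminium module into the sloping test nest, whose pocket block is locked somewhere along its cross slide: slip its thin nose under the lip of the sprung shoe, push the shoe back, and bring the other end down in front of the fixed stop, so that the module lies fully home: flat on the pocket floor, square between the guides, and held against the stop by the spring. Then let go of it, and leave the cork ring, the hex key and the blue screwdriver where they are.

Things in the scene. Friction and masses are not known exactly. Their poses are not given: they have to be found in the camera images.
- module: Loose bare-aluminium module, 92 x 46 x 22 mm (x, y, z), 0.14 to 0.28 kg, lying on the table the right way up. Origin: centre of the underside. Stepped: from x = -46 to -32 mm it is only 10 mm high (the nose, four small brass pads on top); from x = -32 to +46 mm it is 22 mm high. Grip it across its 46 mm width.
- cradle: Sloping bed of the test nest, tilted 25 deg, fixed; 120 mm along x, 100 mm wide. On it an aluminium pocket block is locked on a cross slide, anywhere up to 12 mm to either side: that shift along the bed's y is not measured. Origin: in the pocket floor's plane, 75 mm above the table, where the module's origin is when home and unshifted; x up the slope, away from the shoe, z the floor's normal.
- nest: Stand of the nest, on the table under the cradle. In cradle axes, y from the pocket's middle: pocket block x -84..60, y +-31.5, 10 mm thick below the floor. Stop: face x = 46, 8 mm high, then 45 deg lead-in to 14 mm. Four guides 11 mm high, x -44..-28 and 32..46, inner faces y = +-24.5 (top 2 mm a 45 deg lead-in), outer +-31.5; gaps between for fingers.
- shoe (a joint): Sprung shoe at the pocket's lower end: travel along the cradle's -x (m), 0 at rest, 0.010 fully back, about 0.004 with the module home; spring 4 N to 12 N. Face at cradle x = -42 mm at rest, 30 mm wide; 19.5 mm high, its top lip reaching 6 mm over the pocket, lip underside 15.5 mm above the floor. Behind it a housing, x -84..-74 mm, 20 mm high.
- module_nose (a point): Middle of the lower edge of the module's nose end (module x = -46 mm, z = 0).
- module_tail (a point): Middle of the lower edge of the module's thick end (module x = +46 mm, z = 0).
- cork_ring: Bystander: cork ring, 74 mm across, 30 mm high; origin at the centre of its underside.
- hex_key: Bystander: bare-metal L-shaped hex key, 47 x 120 x 8 mm; origin at the centre of its underside.
- screwdriver: Bystander: screwdriver with blue handle, 155 mm long along its y; origin at the centre of its underside.
There are look-alikes about, which are no part of the job. There is more than one size of the nest; the job needs the larger.

How it is judged:
By the outcome, as a careful person would: the job done as asked, in the order asked, and still so for the second after the job is handed in, with the robot touching nothing.
It also fails if it takes over 72 s, if anything falls off the work surface, if the arm or the gripper's body presses on something with over 40 N, if the wrist force passes 120 N, or if a joint passes its speed limit or range.

## Working session

There is one attempt and no reset: what is moved stays moved. The work goes in short steps, Python scripts to look and compute and a tool call to move; the robot and the scene stay as the last step left them, time stands still between calls to the robot, and variables do not carry over. Pictures are saved under pics/ and viewed, about 8 in all and at most 12, crops included, and the job is handed in when it is done.

Besides the shell and the picture viewer there is one more tool, called in YAML: its name, and indented under it one key for each argument. carry_out: Moves the arm, as the interface text tells. Its arguments: {"type":"object","properties":{"deltas":{"type":"array"}},"required":["deltas"]}

```bash
ls; mkdir -p pics
python3 - <<'E'
from rig import status,camera,get_calibration
import cv2,numpy as np
print(status.sense())
for n in("scene","top"):
    p,d=camera(n); cv2.imwrite(f"pics/{n}0.png",cv2.resize(p[:,:,::-1],(784,588))); np.savez(f"pics/{n}0.npz",p=p,d=d)
    c=get_calibration(n); print(n,np.round(c["K"],1).tolist(),np.round(c["pose"],4).tolist())
E
```

```text
pics
{'time_s': 0.0, 'qpos': array([-1.34120296,  0.33391348,  0.03989616,  1.46623821, -0.01344202,
        1.34331787, -0.05851072]), 'joint_vel': array([ 2.75799901e-04, -1.40769647e-03, -1.38278212e-06, -9.51537423e-04,
       -1.54707741e-03,  5.88871007e-04,  8.98928295e-04]), 'tau': array([-5.47899144e-04, -6.58555698e+01,  1.36503942e+00, -4.05569243e+01,
        1.67143968e-02,  1.24450150e-02,  3.76862147e-06]), 'tool_pos': array([0.20976679, 0.61474885, 0.23043609]), 'orientation': array([ 0.25681456,  1.55553495, -0.25933658]), 'contact_force': array([ 0.46162807, -0.41594155,  0.68409794]), 'moment': array([ 0.01333191,  0.01480348, -0.04674484]), 'width': 0.08543766459184539}
scene [[379.4, 0.0, 279.7], [0.0, 379.4, 209.9], [0.0, 0.0, 1.0]] [[-0.6115, -0.4715, 0.6354, 0.0142], [-0.7909, 0.341, -0.5081, 0.5432], [0.0229, -0.8132, -0.5815, 0.6133], [0.0, 0.0, 0.0, 1.0]]
top [[389.5, 0.0, 278.7], [0.0, 389.5, 208.4], [0.0, 0.0, 1.0]] [[-0.0183, -0.9848, 0.1727, 0.4478], [-0.9998, 0.0184, -0.001, 0.0881], [-0.0022, -0.1726, -0.985, 0.9884], [0.0, 0.0, 0.0, 1.0]]
```

View pics/scene0.png

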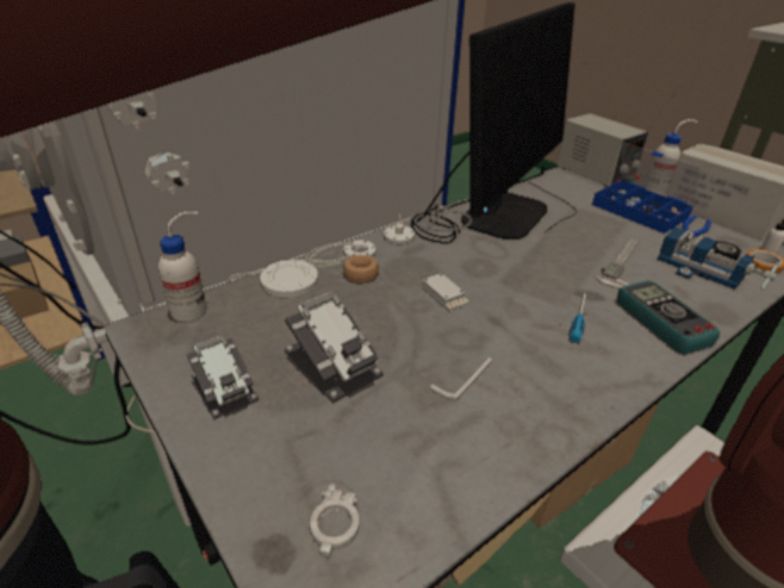

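View pics/top0.png

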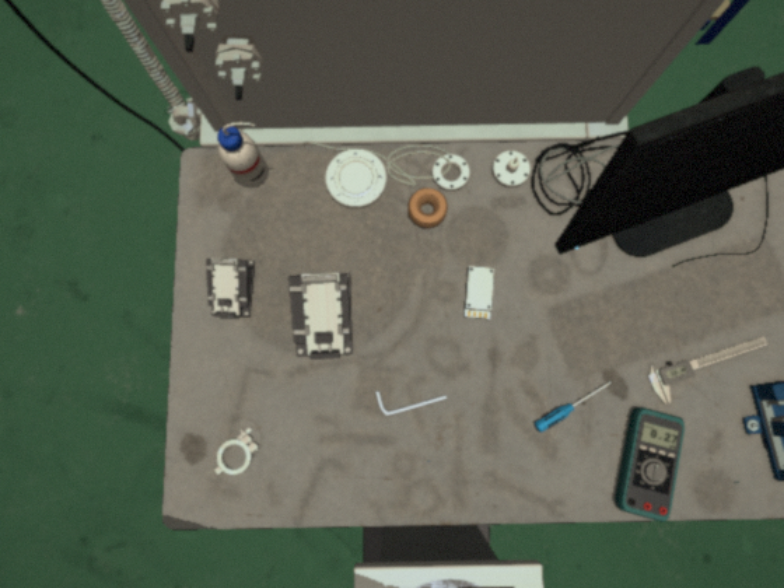

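The scene view shows the large nest at (335,340) and the small one at (222,370). The top view shows the module at (480,290) with its brass nose towards the robot, and the large nest at (322,315) with its shoe also towards the robot. Next I'll take close crops and points.

```bash
cat > h.py <<'E'
import numpy as np,cv2
from rig import status,camera,get_calibration
from scipy.spatial.transform import Rotation as R
def cloud(n,d):
    c=get_calibration(n);K=c["K"];v,u=np.indices(d.shape)
    P=np.stack([(u-K[0,2])/K[0,0]*d,(v-K[1,2])/K[1,1]*d,d],-1)
    return P@c["pose"][:3,:3].T+c["pose"][:3,3]
def ray(n,uv,z):
    c=get_calibration(n);r=c["pose"][:3,:3]@np.linalg.solve(c["K"],[uv[0],uv[1],1]);o=c["pose"][:3,3]
    return o+r*(z-o[2])/r[2]
E
python3 - <<'E'
from h import *
T=np.load("pics/top0.npz");S=np.load("pics/scene0.npz")
a=cv2.resize(T["p"][185:265,195:265],(420,480),interpolation=3)
b=cv2.resize(T["p"][180:235,320:365],(380,464),interpolation=3)
b=cv2.copyMakeBorder(b,0,16,0,0,0)
cv2.imwrite("pics/crop1.png",np.hstack([a,b])[:,:,::-1])
c=cv2.resize(S["p"][200:290,195:280],(567,600),interpolation=3);cv2.imwrite("pics/crop2.png",c[:,:,::-1])
print(R.from_rotvec(status.sense()["orientation"]).as_matrix().round(3))
P=cloud("top",T["d"])
m=(T["p"].min(2)>140)&(T["d"]>0)
m[:180]=0;m[236:]=0;m[:,:322]=0;m[:,362:]=0
print(cv2.minAreaRect(np.argwhere(m)[:,::-1].astype(np.float32)))
q=P[m];print(m.sum(),np.percentile(q,[2,50,98],axis=0).round(4))
X=q[q[:,2]>.012];print(cv2.minAreaRect((X[:,:2]*1000).astype(np.float32)))
h=P[...,2]; 
np.set_printoptions(linewidth=250)
print((h[190:262:2,203:258:3]*1000).round().astype(int))
print((P[190:262:8,230,0]*1000).round(),(P[225,203:258:6,1]*1000).round())
E
```

```text
[[-0.     0.323  0.946]
 [-0.001  0.946 -0.323]
 [-1.    -0.002  0.   ]]
((342.56756591796875, 208.2232666015625), (18.84193992614746, 36.55769348144531), 4.969740867614746)
638 [[ 0.573  -0.0996 -0.0007]
 [ 0.6157 -0.0744  0.0203]
 [ 0.6593 -0.0496  0.0243]]
((615.6152954101562, -73.42402648925781), (45.724491119384766, 91.47389221191406), 84.26225280761719)
[[ -1  -2   1   1  -3  -2  -2  -2  -5   2  -3  -2  -1  -2  -2   0  -2  -1  -3]
 [  2   1  -1  -1  -6   0  -4   1  -2  -2  -5  -3   1  -2  -3  -1   1   0   1]
 [  0  -2   1   0   0   1  -3  -4  -2  -3   1   0   2   0   0  -3  -1  -1   0]
 [ -2  -2  -3   8  95  99  96  97 101  98 101 100 101  83  85   9   0  -3  -2]
 [ -3  85  84  86  97 102 107 107 105 108 108 110 106  88  82  10  -2  -3  -2]
 [ -2  83  82  83  81 106 109 106 107 108 108 108 104  88  82   4  -5  -4  -2]
 [ -2  78  81  79  96  99 100 103  94  89  90  90  99  91  78   7  -3  -1   1]
 [ -1  80  79  79 103  95  91  86  88  89  91  90 101  94  78  70  -1   2  -3]
 [ -1  79  78  79 102  96  87  88  87  90  86  87  98  95  80  74  -1   0   2]
 [  0   1  73  72  99  86  
[... 1505 characters left out ...]
47  61  45  49  44  45  47  36   5   1  -2  -2]
 [ -1  -1   0   6   6   6  44  40  59  46  42  52  43  39  37  12   5  -5  -1]
 [ -3   1   0   7  14   9  40  45  57  46  47  50  50  45  39  12   6  -2  -1]
 [  1   1  -5   5  10   5  56  56  59  60  60  59  62  50   5  10   4  -1   0]
 [ -2   2   0   7   6   1  58  60  59  57  59  56  61  -2   2  -2  -1  -3  -2]
 [ -6  -3  -1  -2   0  -2  59  58  54  -2  -3  -3  -2   1  -3  -1  -1  -1  -2]
 [  0   1   2  -2  -2   2  -1  -3  -5  -2   1  -4  -1  -1   1  -3   3  -2  -2]
 [ -1  -2   0   0   2  -3  -6   0   1  -1  -3  -4  -3   2  -3   1  -3  -1  -2]]
[671. 629. 613. 596. 578. 560. 540. 523. 503.] [281. 256. 241. 225. 211. 196. 182. 169. 159. 143.]
```

View pics/crop1.png

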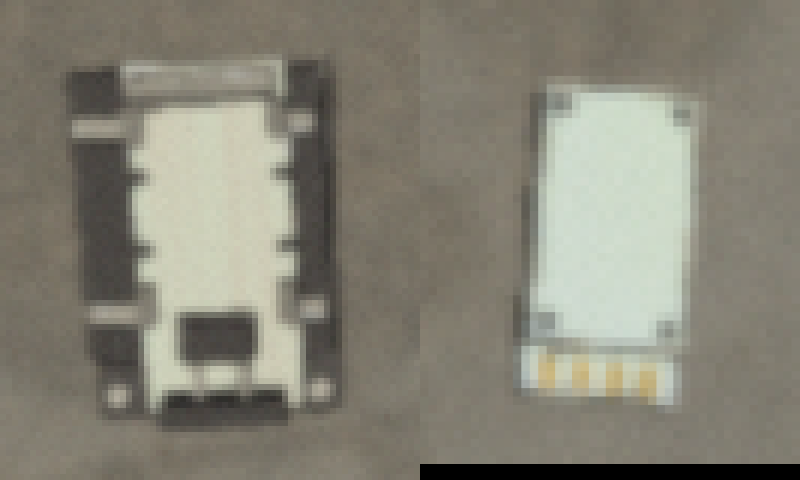

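View pics/crop2.png

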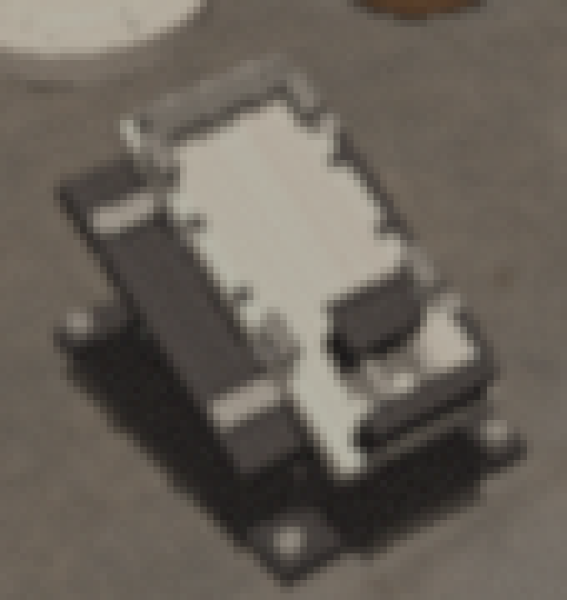

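```bash
cat > nest.py <<'E'
from h import *
import sys
def edges(img,r0,r1,c0,c1,lev=None):
    g=img.astype(float).mean(2);L=[];Rr=[]
    for r in range(r0,r1):
        row=g[r,c0:c1];l=lev or 150
        b=np.where(row>l)[0]
        if len(b)<12: continue
        i,j=b[0],b[-1]
        if i==0 or j==len(row)-1: continue
        L.append((c0+i-(row[i]-l)/(row[i]-row[i-1]),r));Rr.append((c0+j+(row[j]-l)/(row[j]-row[j+1]),r))
    return np.array(L),np.array(Rr)
def rayplane(n,uv,p0,nv):
    c=get_calibration(n);o=c["pose"][:3,3];K=c["K"]
    d=np.c_[(uv[:,0]-K[0,2])/K[0,0],(uv[:,1]-K[1,2])/K[1,1],np.ones(len(uv))]@c["pose"][:3,:3].T
    return o+d*(((p0-o)@nv)/(d@nv))[:,None]
E
python3 - <<'E'
from nest import *
T=np.load("pics/top0.npz");p,d=T["p"],T["d"];P=cloud("top",d)
reg=P[212:232,222:240].reshape(-1,3)
A=np.c_[reg[:,:2],np.ones(len(reg))];s,*_=np.linalg.lstsq(A,reg[:,2],rcond=None)
print("plane",s,"tilt",np.degrees(np.arctan(np.hypot(*s[:2]))),"yaw",np.degrees(np.arctan2(s[1],s[0])),len(reg))
n=np.array([-s[0],-s[1],1]);n/=np.linalg.norm(n);p0=reg.mean(0)
L,Rr=edges(p,204,245,212,250)
for nm,E in(("L",L),("R",Rr)):
    Q=rayplane("top",E,p0,n); print(nm);print(np.c_[E,Q*1000].round(1)[::2])
# stop/shoe: grey column profile along middle
print(p[190:262,230:236].mean((1,2)).round().astype(int))
E
```

```text
plane [-0.97138579 -1.37552238  0.91416268] tilt 59.29622910032374 yaw -125.22951304427673 360
L
[[218.6 204.  646.8 251.2 -59.6]
 [218.3 207.  636.3 250.1 -48. ]
 [217.4 209.  630.3 252.1 -44.9]
 [216.4 211.  624.4 254.2 -42.1]
 [218.3 213.  615.6 246.  -22.2]
 [218.6 215.  608.6 243.7 -12.3]
 [216.7 217.  603.9 249.1 -15.1]
 [216.6 219.  597.4 247.8  -7. ]
 [216.9 221.  590.8 245.5   2.6]
 [217.1 223.  584.4 243.5  11.6]
 [218.7 225.  577.  236.9  27.9]
 [219.7 227.  570.4 232.6  40.1]
 [217.7 229.  565.9 237.9  37.2]
 [217.9 231.  560.  236.1  45.5]
 [220.5 233.  552.7 226.7  65.5]
 [220.5 235.  547.1 225.5  72.5]
 [218.6 240.  534.7 228.6  80.3]
 [218.6 242.  529.4 227.6  86.8]
 [218.7 244.  524.2 226.5  93.5]]
R
[[239.  204.  624.  183.7  55.3]
 [240.1 207.  613.6 179.4  71.4]
 [242.6 209.  605.4 171.7  89.9]
 [242.4 211.  599.7 171.5  95.8]
 [240.2 213.  595.7 177.2  91.7]
 [242.4 215.  588.3 170.5 108.1]
 [242.7 217.  582.5 169.1 115.7]
 [243.  219.  576.8 167.8 123. ]
 [243.2 221.  571.3 166.8 129.9]
 [243.2 223.  565.9 166.2 135.8]
 [240.9 225.  562.1 171.6 132.1]
 [243.3 227.  555.5 164.8 147.9]
 [243.6 229.  550.3 163.7 154.5]
 [241.6 231.  546.3 168.2 152.2]
 [241.  233.  541.7 169.2 155.2]
 [241.  235.  536.8 168.7 160.8]
 [244.4 240.  523.5 159.  186.9]
 [244.6 242.  518.8 158.2 192.5]
 [244.6 244.  514.3 157.8 197.5]]
[114 114 114 114 121 136 146 153 148 139 123 128 166 191 198 198 198 198
 198 197 198 198 198 199 198 198 198 199 198 198 199 198 198 199 199 199
 197 199 198 198 199 198 198 198 198 191 162 103  69  65  70  70  70  70
  82 125 172 184 175 146  92  54  56  67  72  79  97 113 116 112 112 115]
```

Run:
```python
from nest import *
T=np.load("pics/top0.npz");p,d=T["p"],T["d"];P=cloud("top",d)
reg=P[207:234,220:242].reshape(-1,3);reg=reg[(reg[:,2]>.04)&(reg[:,2]<.11)]
for k in range(4):
    A=np.c_[reg[:,:2],np.ones(len(reg))];s,*_=np.linalg.lstsq(A,reg[:,2],rcond=None);r=A@s-reg[:,2];reg=reg[abs(r)<2.5*r.std()]
print("tilt",np.degrees(np.arctan(np.hypot(*s[:2]))),"yaw",np.degrees(np.arctan2(s[1],s[0])),r.std(),len(reg))
n=np.array([-s[0],-s[1],1]);n/=np.linalg.norm(n);p0=reg.mean(0)
L,Rr=edges(p,204,250,208,252,140)
Q=[rayplane("top",E,p0,n) for E in(L,Rr)]
print(np.c_[L[:,1],Q[0]*1000,Q[1]*1000].round(1))
M=np.array([[234.5,r] for r in range(195,260)]);W=rayplane("top",M,p0,n)
print("mid col 234.5",np.c_[M[:,1],W*1000].round(1)[[0,7,8,41,42,43,50,51,52,64]])
from numpy import savez; savez("plane.npz",n=n,p0=p0)
# scene view: bright mask edges handled via depth cloud there
S=np.load("pics/scene0.npz");C=cloud("scene",S["d"]);g=S["p"].mean(2)
m=(g>150)&(S["d"]>0);m[:200]=0;m[290:]=0;m[:,:195]=0;m[:,280:]=0
q=C[m];f=abs((q-p0)@n);q=q[f<.006];print(len(q),np.median((q-p0)@n))
# bed width via heights (dark bed), lateral direction
x=np.array([n[2],0,-n[0]])
```

```text
tilt 24.572427527313764 yaw 1.037366815826929 0.0015656647859312053 574
[[204.  618.3 228.5  90.3 617.3 165.1  89.3]
 [208.  609.5 230.1  86.3 608.6 172.1  85.4]
 [209.  607.3 232.7  85.3 606.4 171.8  84.3]
 [210.  605.2 234.4  84.3 604.2 171.8  83.3]
 [211.  602.9 234.5  83.3 601.9 172.3  82.3]
 [212.  600.7 234.   82.3 599.7 173.7  81.3]
 [213.  598.4 230.7  81.2 597.6 177.7  80.4]
 [214.  596.2 229.   80.2 595.3 176.9  79.3]
 [215.  594.  230.2  79.2 593.  172.8  78.3]
 [216.  591.8 233.8  78.2 590.8 172.2  77.2]
 [217.  589.6 234.6  77.2 588.6 172.4  76.2]
 [218.  587.3 234.9  76.2 586.3 172.   75.2]
 [219.  585.1 235.   75.1 584.1 171.9  74.1]
 [220.  582.8 235.1  74.1 581.8 171.5  73.1]
 [221.  580.6 234.6  73.1 579.6 171.6  72.1]
 [222.  578.3 234.7  72.  577.3 171.4  71. ]
 [223.  576.1 234.6  71.  575.  171.8  70. ]
 [224.  573.8 233.7  70.  572.8 173.7  69. ]
 [225.  571.5 231.8  68.9 570.6 177.3  68. ]
 [226.  569.2 228.5  67.8 568.3 177.1  67. ]
 [227.  566.9 229.2  66.8 566.  171.8  65.9]
 [228.  564.7 233.1  65.8 563.7 171.4  64.8]
 [229.  562.5 234.   64.8 561.4 171.5 
[... 473 characters left out ...]
3.6  52.2 533.9 170.4  51.2]
 [242.  532.6 233.5  51.1 531.6 170.3  50.1]
 [243.  530.3 233.7  50.1 529.2 170.4  49.1]
 [244.  528.  233.7  49.  526.9 170.6  48. ]
 [245.  525.7 233.8  48.  524.6 170.7  46.9]
 [246.  523.3 233.4  46.9 522.3 170.7  45.9]
 [247.  521.  233.3  45.8 519.9 170.8  44.8]
 [248.  518.7 233.4  44.8 517.6 170.8  43.7]
 [249.  516.3 233.1  43.7 515.1 160.   42.5]]
mid col 234.5 [[195.  637.4 189.7  98.7]
 [202.  622.1 190.4  91.7]
 [203.  619.9 190.6  90.7]
 [236.  545.8 194.3  56.8]
 [237.  543.5 194.4  55.8]
 [238.  541.2 194.6  54.7]
 [245.  525.  195.4  47.3]
 [246.  522.7 195.5  46.3]
 [247.  520.4 195.6  45.2]
 [259.  492.2 197.   32.3]]
814 0.0012435110959684022
```

carry_out:
  deltas: [0,-0.032,0.038,0,0,0,-0.032,0.038,0,0,0,-0.032,0.038,0,0,0,-0.032,0.038,0,0,0,-0.032,0.038,0,0]

```text
time_s: 0.6
tool_pos: [0.334, 0.4028, 0.2264]
orientation: [0.244, 1.561, -0.252]
contact_force: [1.1, 0.3, -0.3]
width: 0.0854
```

carry_out:
  deltas: [0,-0.032,0.038,0,0,0,-0.032,0.038,0,0,0,-0.032,0.038,0,0,0,-0.032,0.038,0,0,0,-0.032,0.038,0,0]

```text
time_s: 1.1
tool_pos: [0.4632, 0.1888, 0.2259]
orientation: [0.244, 1.562, -0.252]
contact_force: [0.8, 1.3, 0.6]
width: 0.0853
```

carry_out:
  deltas: [0,-0.032,0.038,0,0,0,-0.032,0.038,0,0,0,-0.032,0.038,0,0,0,-0.032,0.038,-6.5,0,0,-0.032,0.038,-6.5,0]

```text
time_s: 1.6
tool_pos: [0.5967, -0.0211, 0.2258]
orientation: [0.064, 1.575, -0.069]
contact_force: [1.0, 1.0, 0.7]
width: 0.0856
```

```bash
cat > go.py <<'E'
from h import *
def go(x,y,z,yaw):
    s=status.sense();M=R.from_rotvec(s["orientation"]).as_matrix();p=s["tool_pos"]
    cy=np.degrees(np.arctan2(-M[0,1],M[1,1]))
    print("t",s["time_s"],"pos",p.round(4),"yaw",cy.round(2),"xaxis",M[:,0].round(3),"F",s["contact_force"].round(1),"w",s["width"].round(4))
    print("delta tool mm",(M.T@(np.array([x,y,z])-p)*1000).round(1),"turn",(cy-yaw).round(2))
if __name__=="__main__":
    import sys; go(*map(float,sys.argv[1:5]))
E
python3 go.py 0.6176 -0.0736 0.10 -5.7
```

```text
Traceback (most recent call last):
  File "go.py", line 8, in <module>
    import sys; go(*map(float,sys.argv[1:5]))
                ~~^^^^^^^^^^^^^^^^^^^^^^^^^^^
  File "go.py", line 5, in go
    print("t",s["time_s"],"pos",p.round(4),"yaw",cy.round(2),"xaxis",M[:,0].round(3),"F",s["contact_force"].round(1),"w",s["width"].round(4))
                                                                                                                         ^^^^^^^^^^^^^^^^
AttributeError: 'float' object has no attribute 'round'
```

```bash
sed -i 's/s\["width"\].round(4)/round(s["width"],4)/' go.py; python3 go.py 0.6176 -0.0736 0.06 -5.7
```

```text
t 1.6 pos [ 0.5967 -0.0211  0.2258] yaw -4.85 xaxis [-0.006 -0.003 -1.   ] F [1.  1.  0.7] w 0.0856
delta tool mm [165.9 -50.   26.2] turn 0.85
```

carry_out:
  deltas: [0.03,-0.025,0.013,0.85,0,0.04,-0.025,0.013,0,0,0.045,0,0,0,0,0.045,0,0,0,0,0,0,0,0,0]

```text
time_s: 2.1
tool_pos: [0.6205, -0.0863, 0.0607]
orientation: [0.076, 1.572, -0.089]
contact_force: [-1.0, -0.5, -0.2]
width: 0.0849
```

```bash
python3 go.py 0.6176 -0.0736 0.008 -5.7
python3 - <<'E'
from h import *
o=[]
for n,(r,c) in(("top",(165,305)),("scene",(160,270))):
    p,d=camera(n); o.append(cv2.resize(p[r:r+80,c:c+80],(400,400),interpolation=3))
cv2.imwrite("pics/g1.png",np.hstack(o)[:,:,::-1])
E
```

```text
t 2.1 pos [ 0.6205 -0.0863  0.0607] yaw -6.04 xaxis [-0.003 -0.008 -1.   ] F [-1.  -0.5 -0.2] w 0.0849
delta tool mm [52.6 12.8 -4.1] turn -0.34
```

View pics/g1.png

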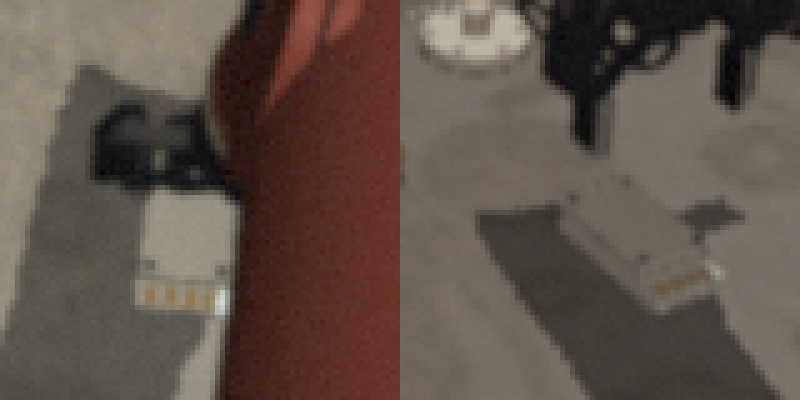

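The gripper hovers over the module. Its fingers sit about 13 mm too far to -y, which matches the numbers. Correcting, descending and closing.

carry_out:
  deltas: [0,0.013,-0.004,-0.3,0,0.02,0,0,0,0,0.02,0,0,0,0,0.014,0,0,0,0,0,0,0,0,0]

```text
time_s: 2.7
tool_pos: [0.6309, -0.0662, 0.0252]
orientation: [0.071, 1.545, -0.074]
contact_force: [-0.9, 0.3, 0.5]
width: 0.0853
```

```bash
python3 go.py 0.6176 -0.0736 0.005 -5.7
```

```text
t 2.7 pos [ 0.6309 -0.0662  0.0252] yaw -5.32 xaxis [ 0.025 -0.003 -1.   ] F [-0.9  0.3  0.5] w 0.0853
delta tool mm [ 19.9  -8.6 -13.1] turn 0.38
```

```bash
python3 -c "
from h import *
s=status.sense();print(s['qpos'].round(3),s['joint_vel'].round(3),s['tau'].round(1))"
```

```text
[-0.38   0.512  0.529  1.755 -0.311  0.933  1.752] [-0.02  -0.041  0.007 -0.031  0.008  0.024 -0.013] [  0.4 -63.7  11.3 -32.8  -0.2  -0.7   0.1]
```

carry_out:
  deltas: [0,-0.008,-0.013,0,0,0,0,0,0,0,0.01,0,0,0,0,0,0,0,0,0]

```text
time_s: 3.1
tool_pos: [0.6215, -0.0703, 0.0197]
orientation: [0.07, 1.537, -0.071]
contact_force: [0.3, 0.6, -0.2]
width: 0.0855
```

```bash
python3 go.py 0.6176 -0.0736 0.005 -5.7;python3 -c "
from h import *
s=status.sense();print(s['qpos'].round(3),s['joint_vel'].round(3),s['tau'].round(1))"
```

```text
t 3.1 pos [ 0.6215 -0.0703  0.0197] yaw -5.16 xaxis [ 0.032 -0.002 -0.999] F [ 0.3  0.6 -0.2] w 0.0855
delta tool mm [14.6 -3.6 -4. ] turn 0.54
[-0.376  0.498  0.528  1.789 -0.313  0.905  1.767] [-0.007 -0.027  0.006 -0.037  0.006  0.016 -0.01 ] [  0.3 -63.6  11.2 -32.9  -0.1  -0.5   0.1]
```

carry_out:
  deltas: [0.012,-0.004,-0.004,0.5,0,0.008,-0.001,-0.003,0,0,0,0,0,0,0]

```text
time_s: 3.4
tool_pos: [0.6151, -0.0745, -0.0021]
orientation: [0.077, 1.536, -0.077]
contact_force: [0.8, 0.5, -0.1]
width: 0.0854
```

```bash
python3 go.py 0.6176 -0.0736 0.005 -5.7
```

```text
t 3.4 pos [ 0.6151 -0.0745 -0.0021] yaw -5.66 xaxis [ 0.033 -0.002 -0.999] F [ 0.8  0.5 -0.1] w 0.0854
delta tool mm [-7.   1.1  2.6] turn 0.04
```

carry_out:
  deltas: [-0.008,0,0.002,0,0,0,0,0,0,0,0,0,0,0,0]

```text
time_s: 3.7
tool_pos: [0.6168, -0.075, 0.0063]
orientation: [0.077, 1.537, -0.078]
contact_force: [-0.2, 0.2, -0.3]
width: 0.0854
```

```bash
python3 go.py 0.6176 -0.0736 0.005 -5.7
```

```text
t 3.7 pos [ 0.6168 -0.075   0.0063] yaw -5.69 xaxis [ 0.032 -0.002 -0.999] F [-0.2  0.2 -0.3] w 0.0854
delta tool mm [1.3 1.4 0.6] turn 0.01
```

carry_out:
  deltas: [0,0,0,0,1,0,0,0,0,1,0,0,0,0,1,0,0,0,0,1,0,0,0,0,1]

```text
time_s: 4.2
tool_pos: [0.6177, -0.0746, 0.0074]
orientation: [0.077, 1.536, -0.077]
contact_force: [0.3, -0.3, -0.4]
width: 0.044
```

carry_out:
  deltas: [0,0,0,0,1,0,0,0,0,1,-0.01,0,0,0,1,-0.03,0,0,0,1,0,0,0,0,1]

```text
time_s: 4.7
tool_pos: [0.6152, -0.0748, 0.0484]
orientation: [0.077, 1.538, -0.078]
contact_force: [0.6, 0.5, -1.0]
width: 0.0444
```

```bash
python3 go.py 0.5815 0.2034 0.19 1.3
```

```text
t 4.7 pos [ 0.6152 -0.0748  0.0484] yaw -5.69 xaxis [ 0.031 -0.002 -1.   ] F [ 0.6  0.5 -1. ] w 0.0444
delta tool mm [-143.1  273.6  -56.7] turn -6.99
```

carry_out:
  deltas: [-0.045,0,0,0,1,-0.045,0,0,0,1,-0.045,0.01,0,0,1,0,0.045,-0.009,0,1,0,0.045,-0.009,0,1]

```text
time_s: 5.2
tool_pos: [0.6014, 0.0207, 0.1882]
orientation: [0.086, 1.54, -0.091]
contact_force: [0.6, 0.3, -3.3]
width: 0.0441
```

carry_out:
  deltas: [0,0.045,-0.009,-2,1,0,0.045,-0.009,-2,1,0,0.045,-0.009,-2,1,0,0.03,-0.008,-1,1,0,0,0,0,1]

```text
time_s: 5.7
tool_pos: [0.5729, 0.2011, 0.1875]
orientation: [-0.018, 1.542, 0.016]
contact_force: [-0.3, -0.7, -2.2]
width: 0.0446
```

```bash
python3 go.py 0.5855 0.2034 0.14 1.3
```

```text
t 5.7 pos [0.5729 0.2011 0.1875] yaw 1.24 xaxis [ 0.029 -0.001 -1.   ] F [-0.3 -0.7 -2.2] w 0.0446
delta tool mm [47.9  2.1 11.2] turn -0.06
```

carry_out:
  deltas: [0,0.002,0.012,0,1,0.02,0,0,0,1,0.024,0,0,0,1,0,0,0,0,1,0,0,0,0,1]

```text
time_s: 6.2
tool_pos: [0.5858, 0.2029, 0.1433]
orientation: [-0.02, 1.542, 0.016]
contact_force: [1.0, -0.2, -1.4]
width: 0.0444
```

```bash
python3 go.py 0.5855 0.2034 0.14 1.3
python3 - <<'E'
from h import *
o=[]
for n,(r,c) in(("top",(175,185)),("scene",(185,190))):
    p,d=camera(n); np.savez(f"pics/{n}1.npz",p=p,d=d); o.append(cv2.resize(p[r:r+100,c:c+80],(400,500),interpolation=3))
cv2.imwrite("pics/n1.png",np.hstack(o)[:,:,::-1])
E
```

```text
t 6.2 pos [0.5858 0.2029 0.1433] yaw 1.31 xaxis [ 0.028 -0.002 -1.   ] F [ 1.  -0.2 -1.4] w 0.0444
delta tool mm [ 3.2  0.5 -0.4] turn 0.01
```

View pics/n1.png

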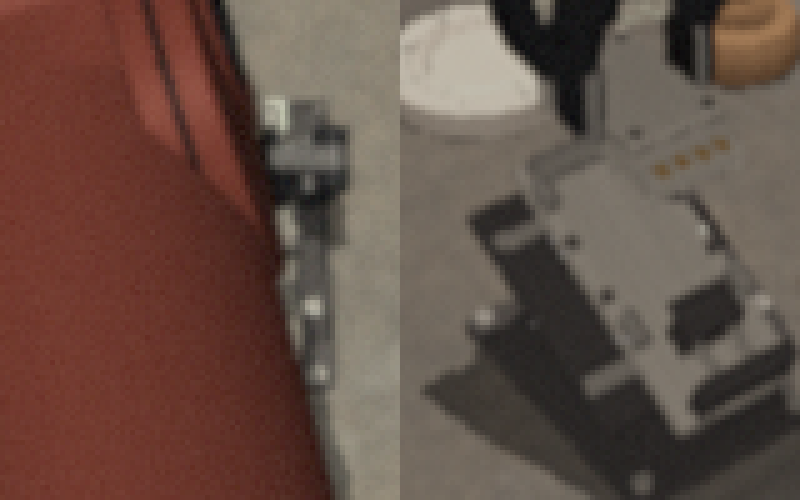

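```bash
cat > ov.py <<'E'
from h import *
def proj(n,X):
    c=get_calibration(n);q=(np.atleast_2d(X)-c["pose"][:3,3])@c["pose"][:3,:3]@c["K"].T;return q[:,:2]/q[:,2:]
Rn=R.from_euler("z",1.3,degrees=True)*R.from_euler("y",-25,degrees=True);On=np.array([.5845,.2034,.075])
nest=lambda X:Rn.apply(np.array(X)/1000.)+On
def shot(n,r,c,h,w,k,sets,fn,p=None):
    if p is None:p,_=camera(n)
    im=cv2.resize(p[r:r+h,c:c+w],None,fx=k,fy=k,interpolation=3)[:,:,::-1].copy()
    for X,col in sets:
        for u,v in proj(n,X): cv2.circle(im,(int((u-c+.5)*k),int((v-r+.5)*k)),3,col,1)
    cv2.imwrite(fn,im)
E
python3 - <<'E'
from ov import *
S=np.load("pics/scene1.npz")
s=status.sense();yaw=1.3
nest_pts=nest([[-84,31.5,0],[-84,-31.5,0],[60,31.5,14],[60,-31.5,14],[46,31.5,11],[46,24.5,0],[-36,15,19.5],[-36,-15,19.5],[32,31.5,11],[-28,31.5,11],[-44,31.5,11],[32,31.5,0],[-28,31.5,0],[-74,15,20],[-84,15,20]])
tp=s["tool_pos"]+np.array([0,0,-.0075])
M=R.from_euler("z",yaw,degrees=True).apply(np.array([[-46,23,0],[-46,-23,0],[-46,23,10],[-46,-23,10],[-32,23,22],[-32,-23,22],[-32,23,10]])/1000.-[.0015,0,0])+tp
shot("scene",185,190,100,90,6,[(nest_pts,(0,0,255)),(M,(255,0,0))],"pics/ov1.png",S["p"])
E
```

```text
(no output)
```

View pics/ov1.png

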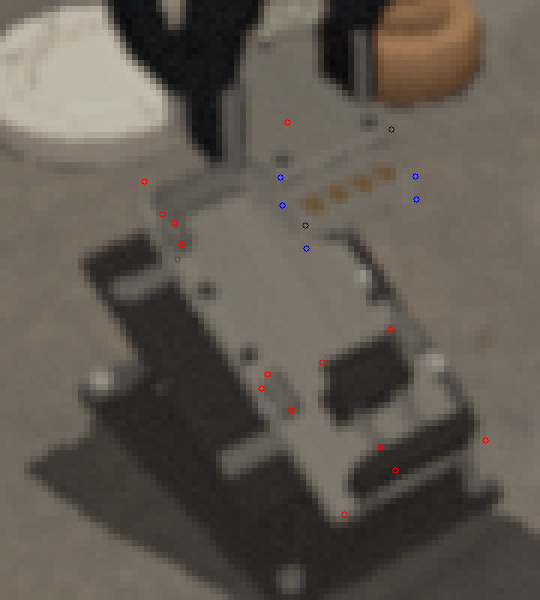

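Overlay: the predicted lip corners (322,362) and (390,329) and the brass pads at about (350,190) agree with the image to about 1 mm. I'll do one numeric check of the lip centre in the top view, then descend.

Run:
```python
from ov import *
T=np.load("pics/top0.npz")["p"].mean(2)
print("pred lip",proj("top",nest([[-36,15,19.5],[-36,-15,19.5],[-42,15,19.5],[-42,-15,19.5]])).round(1).tolist())
for r in(239,240,241,242,243): print(r,T[r,218:246].round().astype(int).tolist())
S=np.load("pics/scene0.npz")["p"].mean(2)
print("pred scene",proj("scene",nest([[-36,15,19.5],[-36,-15,19.5],[10,-31.5,0],[-10,-31.5,0]])).round(1).tolist())
for r in (226,230,234):print(r,S[r,235:268].round().astype(int).tolist())
```

```text
pred lip [[223.6, 236.3], [236.4, 235.8], [223.8, 238.8], [236.6, 238.2]]
239 [116, 139, 159, 185, 196, 186, 142, 96, 68, 61, 62, 64, 66, 67, 68, 64, 62, 64, 65, 105, 169, 193, 193, 186, 178, 160, 149, 109]
240 [117, 168, 189, 196, 200, 189, 145, 100, 76, 69, 68, 69, 70, 68, 70, 71, 69, 69, 66, 103, 169, 193, 196, 196, 194, 189, 173, 119]
241 [117, 176, 199, 202, 201, 190, 150, 102, 75, 73, 69, 72, 72, 70, 70, 72, 69, 69, 65, 99, 167, 195, 194, 197, 199, 195, 179, 124]
242 [110, 173, 195, 203, 198, 189, 148, 99, 75, 69, 73, 70, 68, 68, 71, 70, 71, 69, 70, 100, 168, 193, 194, 195, 198, 197, 182, 127]
243 [109, 175, 197, 200, 201, 189, 151, 99, 76, 72, 74, 72, 70, 71, 72, 68, 70, 71, 70, 107, 169, 193, 195, 197, 199, 198, 185, 126]
pred scene [[243.3, 245.0], [254.6, 239.5], [247.6, 224.9], [252.3, 231.7]]
226 [170, 169, 167, 168, 168, 169, 168, 169, 169, 168, 170, 170, 157, 124, 86, 72, 84, 99, 105, 103, 98, 97, 97, 99, 98, 97, 96, 95, 93, 91, 91, 93, 93]
230 [171, 170, 170, 170, 169, 167, 168, 169, 169, 168, 168, 168, 170, 171, 170, 154, 114, 76, 74, 94, 99, 100, 97, 98, 98, 99, 101, 99, 98, 99, 98, 97, 97]
234 [170, 169, 170, 170, 171, 171, 170, 168, 168, 168, 170, 169, 167, 169, 169, 160, 120, 86, 88, 80, 74, 83, 94, 98, 97, 98, 98, 97, 97, 97, 95, 95, 96]
```

carry_out:
  deltas: [0.015,0,0,0,1,0,0,0,0,1,0,0,0,0,1]

```text
time_s: 6.6
tool_pos: [0.5873, 0.2033, 0.1295]
orientation: [-0.018, 1.539, 0.018]
contact_force: [0.3, -0.3, -1.5]
width: 0.0448
```

carry_out:
  deltas: [0.006,0,0,0,1,0.008,0,0,0,1,0.008,0,0,0,1,0,0,0,0,1]

```text
time_s: 7.0
tool_pos: [0.5873, 0.2037, 0.1085]
orientation: [-0.017, 1.541, 0.019]
contact_force: [-0.7, -0.1, 1.2]
width: 0.0442
```

```bash
python3 go.py 0.5855 0.2034 0.10 1.3
```

```text
t 7.0 pos [0.5873 0.2037 0.1085] yaw 1.32 xaxis [ 0.03   0.002 -1.   ] F [-0.7 -0.1  1.2] w 0.0442
delta tool mm [ 8.5 -0.3 -2. ] turn 0.02
```

carry_out:
  deltas: [0.006,0,0,0,1,0.006,0,0,0,1,0,0,0,0,1]

```text
time_s: 7.3
tool_pos: [0.5857, 0.2038, 0.0987]
orientation: [-0.015, 1.544, 0.02]
contact_force: [-1.4, -0.7, 1.9]
width: 0.0443
```

```bash
python3 go.py 0.5855 0.2034 0.09 1.3; python3 -c "
from ov import *
p,d=camera('scene');np.savez('pics/scene2.npz',p=p,d=d)
shot('scene',185,190,100,90,6,[],'pics/s2.png',p)"
```

```text
t 7.3 pos [0.5857 0.2038 0.0987] yaw 1.32 xaxis [ 0.026  0.004 -1.   ] F [-1.4 -0.7  1.9] w 0.0443
delta tool mm [ 8.7 -0.5 -0.5] turn 0.02
```

View pics/s2.png

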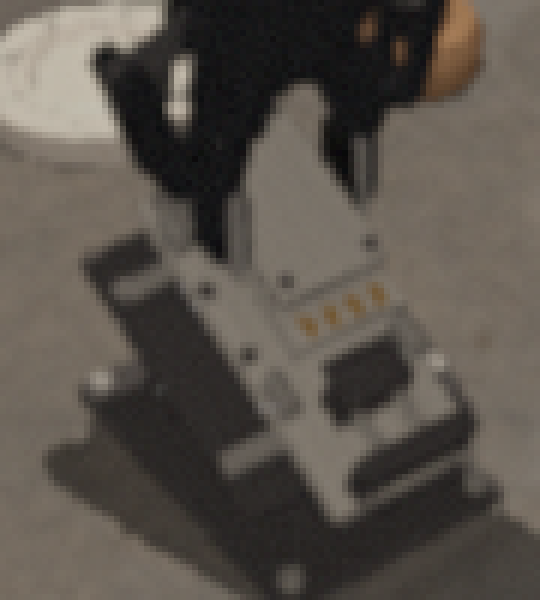

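The module has tilted over the stop. Its nose tip is at (290,355)–(395,315), just upslope of the lip and between the lower guides. Lowering the nose a little more.

carry_out:
  deltas: [0.004,0,0,0,1,0.002,0,0,0,1,0,0,0,0,1]

```text
time_s: 7.65
tool_pos: [0.5854, 0.2039, 0.0954]
orientation: [-0.014, 1.545, 0.022]
contact_force: [-4.5, -0.7, 5.6]
width: 0.0445
```

```bash
python3 go.py 0.5855 0.2034 0.09 1.3; python3 -c "
from ov import *
p,d=camera('scene')
Nc=nest([[-33,0,1]])[0]
Rt=R.from_euler('z',1.3,degrees=True)*R.from_euler('y',-35,degrees=True)
pts=Rt.apply(np.array([[0,23,0],[0,-23,0],[0,23,10],[0,-23,10],[14,23,22],[14,-23,22]])/1000.)+Nc
g=nest([[-28,24.5,11],[-28,-24.5,11],[-44,24.5,11],[-44,-24.5,11],[-36,15,19.5],[-36,-15,19.5]])
shot('scene',215,215,50,60,10,[(pts,(255,0,0)),(g,(0,0,255))],'pics/s3.png',p)"
```

```text
t 7.65 pos [0.5854 0.2039 0.0954] yaw 1.3 xaxis [ 0.025  0.005 -1.   ] F [-4.5 -0.7  5.6] w 0.0445
delta tool mm [ 5.4 -0.5 -0.1] turn 0.0
```

View pics/s3.png

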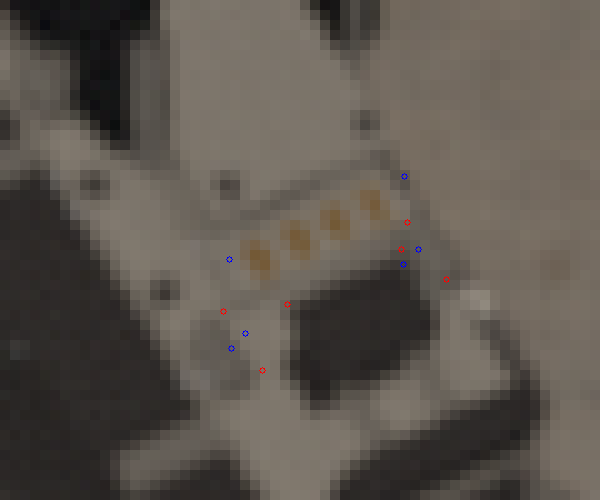

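carry_out:
  deltas: [0.004,0.001,0,0,1,0.002,0,0,0,1,0,0,0,0,1]

```text
time_s: 8.0
tool_pos: [0.5853, 0.2041, 0.092]
orientation: [-0.012, 1.546, 0.022]
contact_force: [-5.4, -1.4, 6.6]
width: 0.0443
```

carry_out:
  deltas: [0.0015,0,-0.004,0,1,0.0015,0,-0.004,0,1,0.001,0,-0.003,0,1,0,0,0,0,1]

```text
time_s: 8.4
tool_pos: [0.5751, 0.204, 0.0873]
orientation: [-0.012, 1.543, 0.022]
contact_force: [3.0, -0.6, 3.0]
width: 0.0445
```

```bash
python3 go.py 0.5682 0.2034 0.084 1.3
```

```text
t 8.4 pos [0.5751 0.204  0.0873] yaw 1.23 xaxis [ 0.028  0.007 -1.   ] F [ 3.  -0.6  3. ] w 0.0445
delta tool mm [ 3.1 -0.5 -7. ] turn -0.07
```

```bash
python3 -c "
from ov import *
p,d=camera('scene')
shot('scene',200,200,75,80,8,[],'pics/s4.png',p)"
```

```text
(no output)
```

View pics/s4.png

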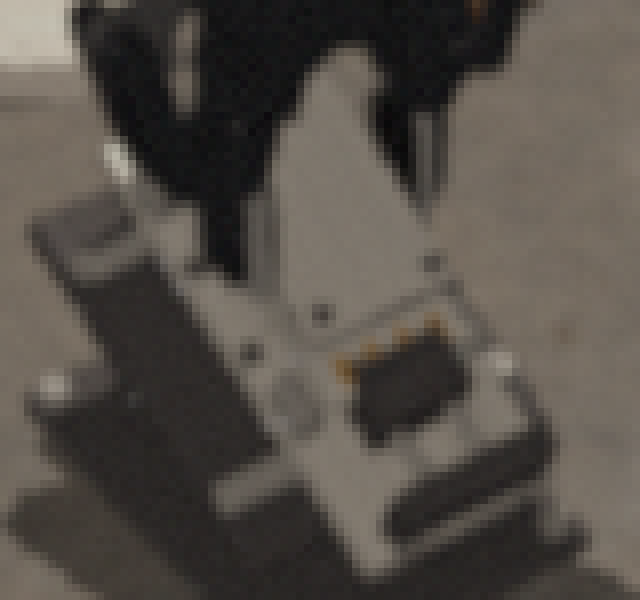

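The lip (dark, around (410,390)) now covers half of the brass pads, so the nose is under it. Pushing the shoe back.

carry_out:
  deltas: [0.0015,0,-0.004,0,1,0.0015,0,-0.004,0,1,0.0005,0,-0.002,0,1,0,0,0,0,1]

```text
time_s: 8.85
tool_pos: [0.5711, 0.2038, 0.0863]
orientation: [-0.009, 1.53, 0.022]
contact_force: [5.9, 0.4, 1.7]
width: 0.0445
```

```bash
python3 go.py 0.5682 0.2034 0.080 1.3
```

```text
t 8.85 pos [0.5711 0.2038 0.0863] yaw 1.15 xaxis [ 0.041  0.009 -0.999] F [5.9 0.4 1.7] w 0.0445
delta tool mm [ 6.1 -0.4 -3.2] turn -0.15
```

carry_out:
  deltas: [0.002,0,-0.006,0,1,0.002,0,-0.005,0,1,0.001,0,-0.003,0,1]

```text
time_s: 9.15
tool_pos: [0.5656, 0.2036, 0.0846]
orientation: [-0.005, 1.511, 0.023]
contact_force: [10.3, -1.4, 1.5]
width: 0.0444
```

```bash
python3 go.py 0.5682 0.2034 0.080 1.3
```

```text
t 9.15 pos [0.5656 0.2036 0.0846] yaw 1.05 xaxis [ 0.06   0.012 -0.998] F [10.3 -1.4  1.5] w 0.0444
delta tool mm [ 4.8 -0.3  2.3] turn -0.25
```

carry_out:
  deltas: [0.004,0,0.002,0,1,0.004,0,0.002,0,1,0.003,0,0.001,0,1,0,0,0,0,1]

```text
time_s: 9.55
tool_pos: [0.5755, 0.2043, 0.0794]
orientation: [-0.0, 1.502, 0.025]
contact_force: [0.5, 0.3, 2.7]
width: 0.0448
```

```bash
python3 go.py 0.572 0.2034 0.077 1.3
```

```text
t 9.55 pos [0.5755 0.2043 0.0794] yaw 0.97 xaxis [ 0.069  0.017 -0.997] F [0.5 0.3 2.7] w 0.0448
delta tool mm [ 2.1 -0.9 -3.6] turn -0.33
```

```bash
cat > tilt.py <<'E'
from ov import *
p,d=camera('scene');C=cloud('scene',d)
def fit(m):
    q=C[m];
    for k in range(6):
        A=np.c_[q[:,:2],np.ones(len(q))];s,*_=np.linalg.lstsq(A,q[:,2],rcond=None);r=A@s-q[:,2];k=abs(r)<max(2*r.std(),.001);q=q[k]
    X=(q.mean(0)-On)@Rn.as_matrix()
    return np.degrees(np.arctan(s[0])).round(2),np.degrees(np.arctan(s[1])).round(2),len(q),r.std().round(5),"cradle mean mm",(X*1000).round(1)
g=p.mean(2)
m=np.zeros(d.shape,bool);m[216:237,238:250]=1;m&=(g>85)&(d>0)
print("module top tilt x,y:",fit(m))
E
python3 tilt.py
```

```text
module top tilt x,y: (np.float64(29.16), np.float64(1.84), 192, np.float64(0.00106), 'cradle mean mm', array([-0.8, -5.3, 25.9]))
```

carry_out:
  deltas: [0.003,0,0,0,1,0.002,0,0,0,1,0,0,0,0,1]

```text
time_s: 9.9
tool_pos: [0.5776, 0.2044, 0.0782]
orientation: [0.002, 1.498, 0.026]
contact_force: [1.6, 0.0, 1.9]
width: 0.0447
```

```bash
python3 tilt.py;python3 go.py 0.572 0.2034 0.077 1.3
```

```text
module top tilt x,y: (np.float64(26.9), np.float64(1.99), 192, np.float64(0.0011), 'cradle mean mm', array([-0.2, -5.8, 24.3]))
t 9.95 pos [0.5776 0.2044 0.0782] yaw 0.94 xaxis [ 0.073  0.019 -0.997] F [ 0.1 -1.3  6.6] w 0.0446
delta tool mm [ 0.8 -0.9 -5.7] turn -0.36
```

carry_out:
  deltas: [0.004,0,-0.001,0,1,0.003,0,0,0,1,0,0,0,0,1]

```text
time_s: 10.25
tool_pos: [0.5784, 0.2044, 0.0775]
orientation: [0.004, 1.495, 0.029]
contact_force: [4.1, 1.1, -5.8]
width: 0.0442
```

```bash
python3 tilt.py;python3 go.py 0.572 0.2034 0.077 1.3;python3 -c "
from ov import *
p,d=camera('scene')
shot('scene',195,195,80,80,7,[],'pics/s5.png',p)"
```

```text
module top tilt x,y: (np.float64(25.33), np.float64(0.73), 192, np.float64(0.00103), 'cradle mean mm', array([ 0.2, -6.3, 23.5]))
t 10.3 pos [0.5785 0.2045 0.0773] yaw 0.94 xaxis [ 0.076  0.022 -0.997] F [-2.6 -2.7  9.1] w 0.0442
delta tool mm [-0.2 -1.  -6.5] turn -0.36
```

View pics/s5.png

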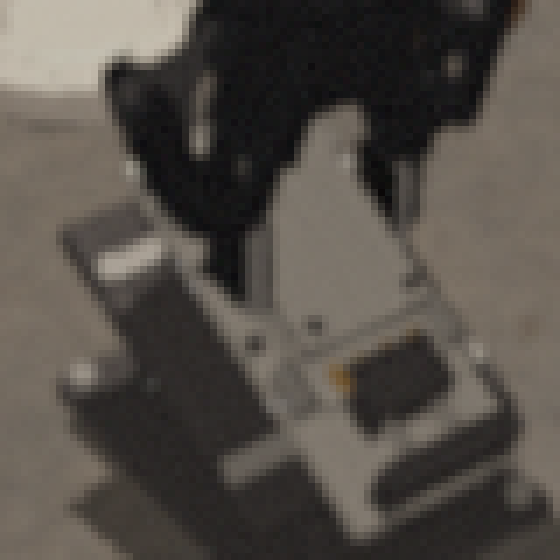

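The module lies along the floor between the guides with the lip over its pads, tilted 25.3°. Releasing and backing off upwards.

carry_out:
  deltas: [0,0,0,0,0,0,0,0,0,0,0,0,0,0,0,0,0,0,0,0,0,0,0,0,0]

```text
time_s: 10.85
tool_pos: [0.5765, 0.2047, 0.0749]
orientation: [0.003, 1.498, 0.028]
contact_force: [0.5, 0.4, -0.4]
width: 0.0852
```

carry_out:
  deltas: [-0.03,0,0,0,0,-0.04,0,0,0,0,-0.03,0,0,0,0,0,0,0,0,0]

```text
time_s: 11.25
tool_pos: [0.568, 0.2021, 0.176]
orientation: [0.001, 1.502, 0.026]
contact_force: [0.3, 0.5, 0.4]
width: 0.0853
```

```bash
python3 tilt.py;python3 go.py 0.60 0.2034 0.14 1.3;python3 -c "
from ov import *
p,d=camera('scene');C=cloud('scene',d)
print(proj('scene',nest([[46,0,22],[-32,0,22],[-32,23,22],[-32,-23,22],[46,23,22],[46,-23,22]])).round(1).tolist())"
```

```text
module top tilt x,y: (np.float64(-3.82), np.float64(39.38), 243, np.float64(0.0111), 'cradle mean mm', array([  9.1, -18.3,   6.7]))
t 11.3 pos [0.5673 0.2019 0.1741] yaw 0.95 xaxis [ 0.067  0.017 -0.998] F [ 0.5 -1.1  0.5] w 0.0858
delta tool mm [36.2  0.4 30.4] turn -0.35
[[229.6, 212.5], [248.3, 240.2], [239.4, 244.4], [256.9, 236.1], [220.7, 216.3], [238.2, 208.9]]
```

carry_out:
  deltas: [-0.03,-0.03,0,0,0,0,-0.048,0,0,0,0,-0.048,0,0,0,0,-0.048,0,0,0,0,-0.048,0,0,0]

```text
time_s: 11.85
tool_pos: [0.5659, -0.0181, 0.1926]
orientation: [-0.015, 1.515, 0.036]
contact_force: [1.0, 0.1, -0.8]
width: 0.0852
```

Run:
```python
from ov import *
np.set_printoptions(linewidth=250)
for n in("scene","top"):
    p,d=camera(n);np.savez(f"pics/{n}9.npz",p=p,d=d);C=cloud(n,d)
    X=((C-On)@Rn.as_matrix())*1000;g=p.mean(2)
    m=(d>0)&(abs(X[...,0])<75)&(abs(X[...,1])<35)&(X[...,2]>-5)&(X[...,2]<40)
    # height profile over cradle x, |y|<12 and edges
    for lo in range(-60,62,8):
        k=m&(X[...,0]>=lo)&(X[...,0]<lo+8)
        o=[k&(X[...,1]>a)&(X[...,1]<b) for a,b in((-20,-8),(-8,8),(8,20))]
        print(n,lo,[float(np.median(X[...,2][q]).round(1)) if q.sum()>2 else None for q in o])
```

```text
scene -60 [17.3, 19.8, 13.9]
scene -52 [20.5, 21.0, 15.5]
scene -44 [19.8, 20.1, 12.0]
scene -36 [16.0, 14.0, 14.1]
scene -28 [23.4, 23.1, 22.6]
scene -20 [23.3, 23.7, 23.0]
scene -12 [23.1, 22.8, 23.1]
scene -4 [23.7, 23.6, 23.4]
scene 4 [23.6, 22.9, 23.6]
scene 12 [23.7, 23.5, 24.1]
scene 20 [24.2, 23.8, 24.0]
scene 28 [24.0, 24.1, 24.0]
scene 36 [24.1, 23.9, 24.6]
scene 44 [22.9, 21.5, 16.8]
scene 52 [13.2, 13.3, 12.7]
scene 60 [None, None, None]
top -60 [14.6, 19.4, 18.6]
top -52 [16.2, 18.4, 18.8]
top -44 [11.3, 10.2, 10.5]
top -36 [21.6, 21.6, 21.6]
top -28 [22.1, 21.4, 22.0]
top -20 [21.9, 22.0, 21.6]
top -12 [21.9, 22.4, 21.9]
top -4 [21.9, 22.2, 22.4]
top 4 [23.3, 22.2, 22.0]
top 12 [22.1, 22.5, 22.5]
top 20 [23.0, 23.1, 23.0]
top 28 [23.6, 22.2, 22.3]
top 36 [21.8, 21.3, 22.4]
top 44 [11.0, 11.4, 11.5]
top 52 [4.2, 6.1, 6.8]
top 60 [None, None, None]
```

carry_out:
  deltas: [0,0.045,0.004,0,1,0,0.045,0.004,0,1,0,0.045,0.004,0,1,0,0.045,0.004,0,1,0,0.04,0.004,0,1]

```text
time_s: 12.45
tool_pos: [0.5807, 0.1911, 0.1891]
orientation: [0.003, 1.522, 0.005]
contact_force: [0.4, 0.4, 0.4]
width: 0.0122
```

```bash
python3 go.py 0.588 0.2037 0.12 1.3
```

```text
t 12.45 pos [0.5807 0.1911 0.1891] yaw 0.09 xaxis [ 0.048  0.005 -0.999] F [0.4 0.4 0.4] w 0.0122
delta tool mm [69.5 12.2  3.9] turn -1.21
```

carry_out:
  deltas: [0,0.012,0.006,-1.2,1,0.03,0,0,0,1,0.03,0,-0.001,0,1,0.004,0,-0.001,0,1,0,0,0,0,1]

```text
time_s: 12.95
tool_pos: [0.5844, 0.2123, 0.1172]
orientation: [-0.026, 1.53, 0.029]
contact_force: [0.0, 0.4, -0.5]
width: 0.0001
```

```bash
python3 go.py 0.588 0.2037 0.106 1.3
```

```text
t 12.95 pos [0.5844 0.2123 0.1172] yaw 2.02 xaxis [ 0.041  0.003 -0.999] F [ 0.   0.4 -0.5] w 0.0001
delta tool mm [11.3 -8.7  2.8] turn 0.72
```

carry_out:
  deltas: [0,-0.009,0.004,0,1,0.006,0,0,0,1,0.006,0,0,0,1,0.006,0,0,0,1]

```text
time_s: 13.35
tool_pos: [0.5925, 0.2017, 0.1053]
orientation: [-0.021, 1.525, 0.03]
contact_force: [-33.4, -8.9, 72.2]
width: 0.0005
```

```bash
python3 go.py 0.588 0.2037 0.104 1.3
```

```text
t 13.35 pos [0.5925 0.2017 0.1053] yaw 1.87 xaxis [ 0.046  0.006 -0.999] F [-33.4  -8.9  72.2] w 0.0005
delta tool mm [ 1.1  2.2 -4.5] turn 0.57
```

That press was stiffer than I intended: 72 N through the fingertips, still under the 120 N wrist limit. Retracting and checking.

carry_out:
  deltas: [-0.02,0,0,0,1,-0.045,0,0,0,1,-0.04,-0.02,0,0,1,0,-0.048,0,0,1,0,-0.048,0,0,1]

```text
time_s: 13.85
tool_pos: [0.592, 0.0906, 0.2152]
orientation: [-0.027, 1.521, 0.043]
contact_force: [0.3, -0.1, -0.9]
width: 0.0
```

carry_out:
  deltas: [0,-0.048,0,0,1,0,-0.048,0,0,1,0,-0.048,0,0,1,0,0,0,0,0,0,0,0,0,0]

```text
time_s: 14.35
tool_pos: [0.5987, -0.0676, 0.2173]
orientation: [-0.019, 1.513, 0.034]
contact_force: [0.7, 1.6, -0.0]
width: 0.0283
```

Run:
```python
from ov import *
A=[]
for n,(r,c) in(("scene",(190,190)),("top",(180,195))):
    p,d=camera(n);C=cloud(n,d);X=((C-On)@Rn.as_matrix())*1000
    def fit(X,sel):
        q=X[sel]
        for _ in range(6):
            B=np.c_[q[:,:2],np.ones(len(q))];s,*_=np.linalg.lstsq(B,q[:,2],rcond=None);e=B@s-q[:,2];q=q[abs(e)<max(2.5*e.std(),1)]
        return np.degrees(s[:2]).round(2),s[2].round(2),len(q)
    print(n,"now",fit(X,(d>0)&(X[...,0]>-26)&(X[...,0]<34)&(abs(X[...,1])<18)&(abs(X[...,2]-22)<6)))
    D=np.load(f"pics/{n}9.npz")["d"];Y=((cloud(n,D)-On)@Rn.as_matrix())*1000
    print(" before press",fit(Y,(D>0)&(Y[...,0]>-26)&(Y[...,0]<34)&(abs(Y[...,1])<18)&(abs(Y[...,2]-22)<6)))
    D=np.load(f"pics/{n}0.npz")["d"];Y=((cloud(n,D)-On)@Rn.as_matrix())*1000
    print(" empty floor",fit(Y,(D>0)&(Y[...,0]>-26)&(Y[...,0]<34)&(abs(Y[...,1])<18)&(abs(Y[...,2])<6)))
    A.append(cv2.resize(p[r:r+85,c:c+70],(399,485),interpolation=3))
cv2.imwrite("pics/fin.png",np.hstack(A)[:,:,::-1])
```

```text
scene now (array([-0.36, -0.1 ]), np.float64(22.88), 376)
 before press (array([ 0.74, -0.11]), np.float64(23.42), 374)
 empty floor (array([ 0.19, -0.16]), np.float64(0.93), 365)
top now (array([ 0.17, -0.09]), np.float64(21.56), 386)
 before press (array([ 0.92, -0.25]), np.float64(22.27), 379)
 empty floor (array([-0.24, -0.34]), np.float64(-0.38), 358)
```

View pics/fin.png

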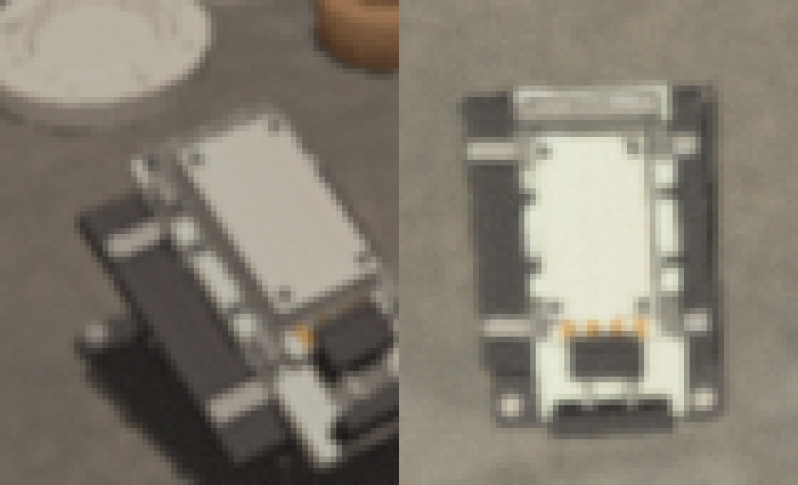

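The final picture shows the module flat between the guides, with its tail in front of the stop and the lip over its pads. Its top is 21.9 mm above the empty floor in both views, against a nominal 22 mm. Handing in.

```bash
python3 -c "
from rig import ctrl,status
print(status.sense()['contact_force'].round(1));print(ctrl.finish_job())"
```

```text
[1.  0.2 1.1]
the job is handed in; nothing more can be done
None
```

The module is in the larger nest and, by my last checks, fully home. I handed the job in after about 14.4 s of robot time; the hand-in itself gave no verdict.

**What I did:** I gripped the module across its width and let the stop tilt it nose-down. I then slid the nose under the lip, pushed the shoe back, lowered the tail in front of the stop and released it. A final press on the tail with closed fingers seated it.

**Last checks:**
- **Height:** the module's top is 21.9 mm above the empty floor in both cameras, against a nominal 22 mm.
- **Tilt:** it lies within about 0.6° of the floor. The two views differ in sign, so that is measurement noise.
- **Picture:** the final image shows it square between the guides, with the lip over its brass pads and the tail in front of the stop. The gripper is well clear.

**What went less well:**
- **Not seated at release:** the tail was still about 1° high after I let go, so the extra press was needed.
- **Press force:** that press reached about 72–80 N through the fingertips, more than I intended but under the 120 N wrist limit.
- **Bystanders:** I did not measure the cork ring, hex key or screwdriver again at the end. My moves did not go near them.

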